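Take the worn drum off a spindle sander with a left-hand nut

TASK

Take the worn brown drum off the spindle sander and store it upright, fully down, on the empty post of the wooden drum board. The brass nut that holds it has a left-hand thread (notched corners, arrow engraved on top): unscrew it clockwise without forcing the thread, until it comes off freely, and lay it in the steel parts dish before you lift the drum. Handle everything gently, do not drop anything, and leave the fresh blue drum and the other things on the bench where they are.

Things in the scene. Friction and masses are not known exactly. Their poses are not given: they have to be found in the camera images.
- spindle_nut: brass hexagon nut, 36 across flats, 41.6 across corners, 26 high, 120 g, open bore 23.7; a notch runs round its six corners (left-hand thread) and a clockwise arrow and a radial line are engraved on its top. Origin: centre of its underside; z up; its x axis (the engraved line) stands square on one flat, so flats face every 60 degrees. At the start it sits tight on the worn drum
- thread (a point): middle of the spindle's LEFT-HAND thread, on the spindle axis, 195 above the bench. It is a steep two-start quick-action thread: turned CLOCKWISE seen from above, the nut climbs much faster than an ordinary nut; the pitch is not given, follow the climb by feel. Play about 0.8 mm. About 0.2 to 0.4 N m loosens it, after some 50 degrees it turns easily. Turned the other way it jams
- thread_end (a point): about where the nut leaves the thread, on the spindle axis, 202 above the bench. The run to the end differs from start to start (roughly 120 to 210 degrees): feel for it with a light upward pull (up to 10 N does no harm). The thread is damaged when nut and sander press on each other with more than 30 N in any direction: follow the climb, grip centrally, never pull hard while it still holds
- worn_drum: worn dark brown sanding drum on a black rubber core, diameter 56, 62 high, 200 g, bore diameter 25; origin: centre of its underside, z up along the bore. At the start it stands on the sprung flange of the spindle, clamped by the nut: loose once the nut is off (then it has risen 2.5 mm)
- sander: bench spindle sander with a square aluminium table 200 x 200, its top 104 above the bench, fixed to the bench, spindle locked; origin: centre of its underside; spindle vertical on its z axis, x away from its switch side. The plain spindle (diameter 22) carries the drum, underside of the drum 118 and top 180 above the bench; the threaded end (diameter 22.2) reaches 209
- spindle_end (a point): tip of the threaded spindle end, on the spindle axis, 209 above the bench
- drum_rack: pine board 84 x 180 x 20, fixed to the bench, with two wooden posts (diameter 21, 50 tall, rounded ends) 45 either side of its middle along its y axis; origin: centre of its underside, z up. The post at +y carries the fresh drum, the one at -y is empty
- empty_post (a point): foot of the empty post on the board's upper face (20 above the bench); z up. The post ends 50 above it; a stored drum stands here with its underside on the board
- fresh_drum: blue sanding drum of the same size as the worn one, on the other post; origin: centre of its underside; leave it alone
- parts_dish: round steel parts dish fixed to the bench, 124 across the rim, 21 high, flat inner floor diameter 96 at 8 above the bench; origin: centre of its underside
- pencil: red carpenter's pencil 12 x 167 x 8 lying on the sander's table in front of the drum; leave it there; origin: centre of its underside
- sanding_block: sanding block 66 x 100 x 24 on the bench behind the sander; leave it; origin: centre of its underside
- amber_jar: small amber jar with a black lid, diameter 48, 60 high, on the bench behind the sander; leave it; origin: centre of its underside
Mind the look-alikes: they are no part of the job. There is more than one size of the spindle_nut; the job needs the smallest.

How it is judged:
By the outcome, as a careful person would: the job done as asked, in the order asked, and still so for the second after the job is handed in, with the robot touching nothing.
It also fails if it takes over 72 s, if anything falls off the work surface, if the arm or the gripper's body presses on something with over 40 N, if the wrist force passes 120 N, or if a joint passes its speed limit or range.

ROBOT

A 6-joint arm with a two-finger parallel gripper is mounted at the origin on a cart in front of the work surface, level with it; the furniture and walls round the work are solid. World frame = base frame: x ahead of the robot, y to its left, z up, the work surface at z = 0. Lengths are in m, angles in rad, forces in N, time in s.
With the tool pointing down it reaches from about 0.375 to 0.9 m from the base axis. Payload 3.1 kg.
Tool frame: the origin (TCP) lies at the very end of the fingers, on their centre line; the grasp point (between the pads) lies 19 mm behind it; z points along the fingers, y is the line along which they close (so a half turn about z gives the same grasp; the last joint's range is limited). The gripper opens to 87 mm and grips with 3 to 60 N. Pads are 19 mm wide; open, the fingers measure 117 mm over their backs; the gripper's body (75 mm by 190 mm) begins 51 mm behind the grasp point.
Start: joints at [0.968, 0.527, 1.433, -0, 1.181, -0.178], TCP at [0.258, 0.569, 0.223] pointing down, gripper open.
Joint ranges: [-3.08, 3.08], [-0.75, 2.2], [0.22, 2.44], [-1.43, 4.57], [0, 2.65], [-2.85, 2.85]. Speed limits (rad/s): [2.79, 2.79, 3.14, 3.14, 3.14, 3.14].

INTERFACE

Orientations are given as [roll, pitch, yaw] about the fixed x, y, z axes, in that order (R = Rz(yaw) Ry(pitch) Rx(roll)).
In Python, from rig import r gives the robot as it stands. The module is installed in compiled form; this text tells all that it offers.
- The arm moves only by the shell command python3 -m pendant 'ROWS' [OPENING] [FORCE]. ROWS is JSON, a list of rows, each an object of numbers: "x", "y", "z": the shift along the tool's x, y, z in mm; "wx", "wy", "wz": the turn, a rotation vector about the tool's x, y, z in rad. A call has exactly 5 rows; each row shifts and turns the commanded pose from where the row before left it, along the tool's axes as they then stand; what a row does not reach is not made up. A row lasts 1/10 s, in which the tool goes at most 50 mm and 8.59 degrees, less where a joint would pass 70% of its speed; a pose out of reach is approached as far as the arm can. A call is refused whole if a number of a shift passes 50 or a number of a turn 0.15, either way. A call with a gripper value outside its range is refused whole. OPENING is the closure, from -1 (fully open) to 1 (shut), set as the call begins (- or left out, the last holds). The fingers move at their own pace and stop on an object; FORCE is the grip in N (left out, the last holds). Time passes only in rows, so rows that do not move let the fingers close, or fill a call up. It gives the time, the measured TCP pose, the force, the opening and the grip force at its end, in the units of the state.
- r.get_state(): the state, without advancing time (a new reading comes with each control period).
- r.capture(name): name is "scene" or "top"; returns (picture, depth): 400x640x3 uint8, red, green, blue; 400x640 float32, m along the optical axis (not along the pixel's ray), 0 where there is no reading.
- r.camera_info(name): a dict with "K" (3x3 intrinsics, pixels), "R" (3x3) and "t" (3): a world point X has camera coordinates R X + t. Camera axes: x right, y down, z forward; pixel columns grow to the right and rows downward; lengths in m; the calibration is good to about 2 mm. A picture is of the moment at which its call begins. camera_info takes no time and is no camera call.
- r.sign_off(): hands the job in; it is judged then, once.
The state is a dict: "time_s": time; "joints": joint angles; "qvel": joint speeds; "tau": joint torques, N m; "ee_pos": TCP position; "tcp_rot": TCP orientation; "force": force on the tool from outside, world axes, zero at the start; "moment": the same for the moment, N m; "gripper_width": opening from 0.0 (shut) to 1.0 (fully open); "finger_force": force on a finger pad.
Only numpy, scipy, OpenCV 4.12 (cv2) and the standard library are available. Lean on these libraries where they do the work, as an engineer would, in place of code of your own. Each camera call takes 0.05 s, during which the arm holds its last target. There are 200 camera calls.

## Working session

There is one attempt and no reset: what is moved stays moved. The work goes in short steps, Python scripts to look and compute and a shell command to move; the robot and the scene stay as the last step left them, time stands still between calls to the robot, and variables do not carry over. Pictures are saved under pics/ and viewed, at most 10 in all, crops included, and the job is handed in when it is done.

```bash
mkdir -p pics; python3 - <<'E'
from rig import r
import cv2,numpy as np
for n in("scene","top"):
    p,d=r.capture(n); cv2.imwrite(f"pics/{n}0.png",p[:,:,::-1]); np.savez(f"{n}0.npz",p=p,d=d)
    c=r.camera_info(n); print(n,c["K"],c["R"],c["t"])
print(r.get_state())
E
```

```text
scene [[402.98367785   0.         317.1865579 ]
 [  0.         402.98367785 200.97635393]
 [  0.           0.           1.        ]] [[ 0.67131929 -0.74103442 -0.01408517]
 [-0.4704416  -0.41134437 -0.78069233]
 [ 0.57272603  0.53072007 -0.62475683]] [-0.34568842  0.38750293  0.84030769]
top [[439.38659419   0.         315.41395057]
 [  0.         439.38659419 186.69388595]
 [  0.           0.           1.        ]] [[ 4.76827213e-02 -9.98862241e-01 -7.62858939e-04]
 [-9.78679064e-01 -4.65664547e-02 -2.00047134e-01]
 [ 1.99784004e-01  1.02853858e-02 -9.79785978e-01]] [0.00999796 0.58071902 1.1534389 ]
{'time_s': 0.1, 'joints': array([ 9.67510561e-01,  5.28337644e-01,  1.43378792e+00,  1.24768321e-05,
        1.18142138e+00, -1.78481299e-01]), 'qvel': array([ 2.52471589e-04, -1.74710596e-03, -1.12916820e-03,  1.44485783e-03,
       -9.33058612e-05,  1.39755940e-03]), 'tau': array([-8.10281963e-04, -4.40986741e+01, -1.77151698e+01,  6.34250930e-02,
        5.34228596e-02, -5.91327921e-05]), 'ee_pos': array([0.25716154, 0.56890654, 0.22168698]), 'tcp_rot': array([-3.13967146e+00, -3.58305151e-04,  2.71678310e+00]), 'force': array([-0.0756745 , -0.42472541, -0.89391271]), 'moment': array([ 0.03207368, -0.01578035,  0.00421262]), 'finger_force': 0.0, 'gripper_width': 1.0083822777623028}
```

View pics/scene0.png

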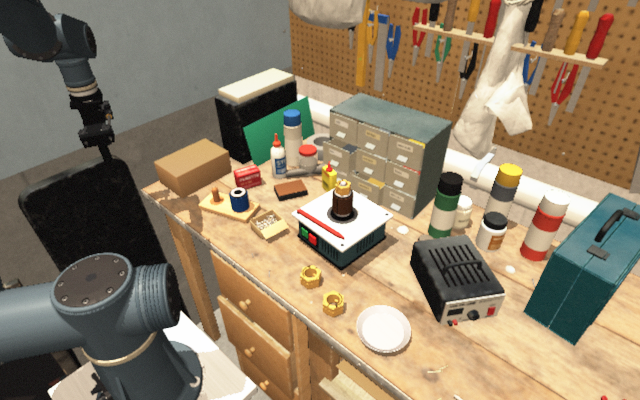

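View pics/top0.png

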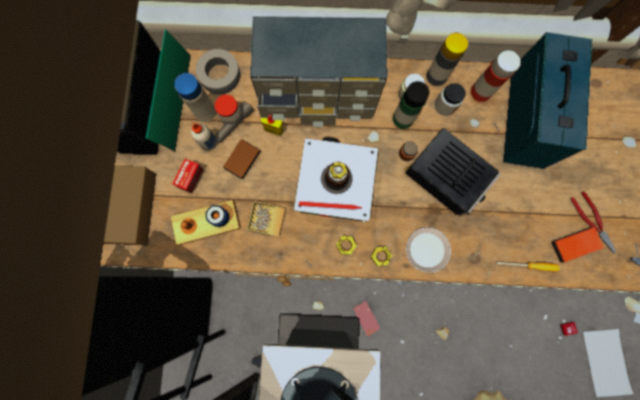

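Scene view: the nut on the drum is at (343,185), with loose look-alike nuts at (311,275) and (333,303). The dish is at (383,330), the rack's empty post at (215,197) and the fresh drum at (239,199).
Top view: the nut is at (339,170), look-alikes at (346,244) and (382,256), the dish at (428,250), the empty post at (188,226) and the fresh drum at (216,215).
Choice: the nut on the spindle. The two on the bench are other sizes. Next is a close crop to check it.

```bash
cat > h.py <<'E'
import cv2,numpy as np
from rig import r
def ray(n,px,z):
    c=r.camera_info(n);K,R,t=c["K"],c["R"],c["t"]
    C=-R.T@t; d=R.T@np.linalg.solve(K,[px[0],px[1],1.]); return C+d*(z-C[2])/d[2]
def proj(n,X):
    c=r.camera_info(n);q=c["K"]@(c["R"]@np.asarray(X,float)+c["t"]);return q[:2]/q[2]
def cloud(n,d):
    c=r.camera_info(n);v,u=np.mgrid[:400,:640]
    P=np.linalg.inv(c["K"])@np.stack([u.ravel(),v.ravel(),np.ones(u.size)])*d.ravel()
    return (c["R"].T@(P-c["t"][:,None])).T.reshape(400,640,3)
def tri(pa,pb):
    Ps=[]
    for n in("scene","top"):
        c=r.camera_info(n);Ps.append(c["K"]@np.c_[c["R"],c["t"]])
    X=cv2.triangulatePoints(Ps[0],Ps[1],np.array(pa,float).reshape(2,1),np.array(pb,float).reshape(2,1));return (X[:3]/X[3]).ravel()
def crop(p,u,v,w,h,s): return cv2.resize(p[v-h:v+h,u-w:u+w],None,fx=s,fy=s,interpolation=cv2.INTER_CUBIC)[:,:,::-1]
E
python3 - <<'E'
from h import *
S=np.load("scene0.npz");T=np.load("top0.npz")
cv2.imwrite("pics/c1.png",np.hstack([crop(S["p"],343,190,20,25,10),crop(T["p"],338,172,20,25,10)]))
cv2.imwrite("pics/c2.png",np.vstack([np.hstack([crop(S["p"],228,200,40,30,5),crop(T["p"],206,222,40,30,5)]),np.hstack([crop(S["p"],383,330,40,30,5),crop(T["p"],428,250,40,30,5)])]))
W=cloud("top",T["d"])
for nm,(u,v) in dict(nut=(339,168),dish=(428,250),post=(188,226),fresh=(212,213),board=(195,238),n1=(352,240),tab=(320,150)).items(): print(nm,W[v,u].round(4),ray("top",(u,v),W[v,u][2]).round(4))
# table top mask
m=((abs(W[...,2]-.104)<.008)&(T["d"]>0)).astype(np.uint8); m[:140]=0;m[220:]=0;m[:,:290]=0;m[:,385:]=0
P=W[m>0]; print("table",P.mean(0), cv2.minAreaRect((P[:,:2]*1000).astype(np.float32)))
# rack
mask=(abs(W[...,2]-.02)<.006); mask[:195]=0;mask[250:]=0;mask[:,:165]=0;mask[:,245:]=0
P=W[mask];print("rack",cv2.minAreaRect((P[:,:2]*1000).astype(np.float32)))
E
```

```text
nut [ 0.5975 -0.0189  0.2109] [ 0.5975 -0.0189  0.2109]
dish [ 0.4247 -0.2851  0.0061] [ 0.4247 -0.2851  0.0061]
post [0.455  0.3786 0.0544] [0.455  0.3786 0.0544]
fresh [0.4926 0.3148 0.0625] [0.4926 0.3148 0.0625]
board [0.4263 0.3671 0.0155] [0.4263 0.3671 0.0155]
n1 [ 0.4401 -0.0697  0.0335] [ 0.4401 -0.0697  0.0335]
tab [0.6738 0.0296 0.0977] [0.6738 0.0296 0.0977]
table [ 0.59493691 -0.01757192  0.10396203] ((596.853515625, -17.157447814941406), (200.32679748535156, 200.90516662597656), 84.49744415283203)
rack ((473.6015625, 344.552734375), (85.03619384765625, 180.14476013183594), 17.77961540222168)
```

View pics/c1.png

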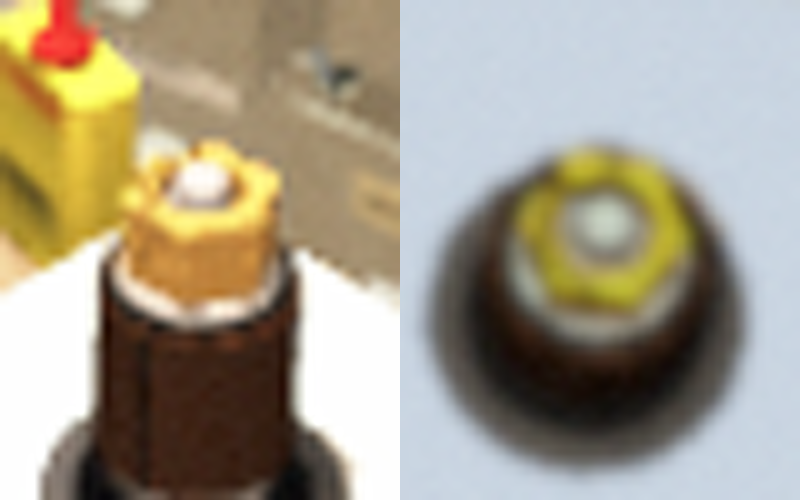

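View pics/c2.png

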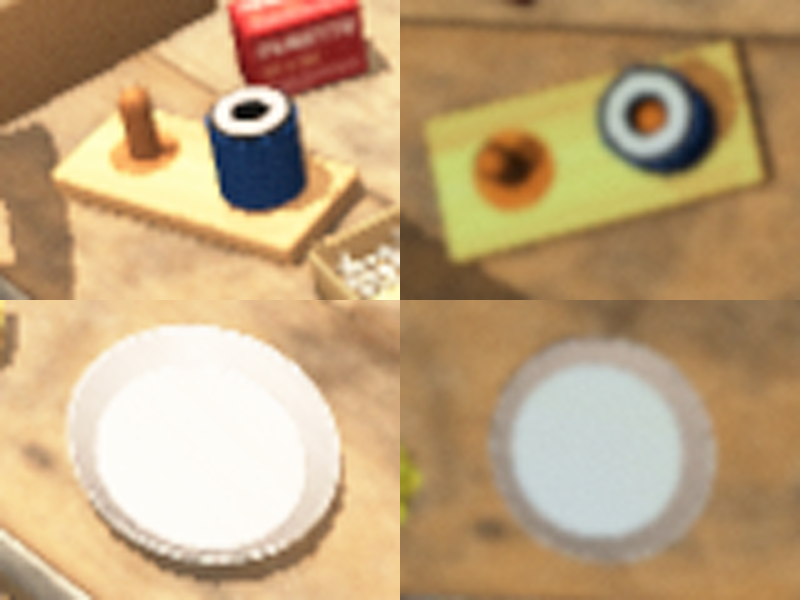

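The top crop shows the notched brass hexagon on the drum: centre near (338.4,169.8), corners roughly left and right, so flats face ±x. The second crop shows the empty post foot at (188.6,225.6), the fresh drum and the dish. Next I measure the hexagon angle and the positions.

```bash
cat > hexm.py <<'E'
from h import *
def rect(n,p,c,z,half=.03,s=.0002):
    g=np.arange(-half,half,s); X,Y=np.meshgrid(c[0]+g[::-1],c[1]+g[::-1],indexing="ij")  # rows: -x down, cols: -y right
    cc=r.camera_info(n); Q=np.stack([X,Y,np.full_like(X,z)],-1)@cc["R"].T+cc["t"]; q=Q@cc["K"].T; q=(q[...,:2]/q[...,2:]).astype(np.float32)
    return cv2.remap(p,q[...,0],q[...,1],cv2.INTER_CUBIC)
E
python3 - <<'E'
from hexm import *
S=np.load("scene0.npz");T=np.load("top0.npz");c=(.5969,-.0172);out=[]
for n,D in(("scene",S),("top",T)):
    i=rect(n,D["p"],c,.206);hs=cv2.cvtColor(i,cv2.COLOR_RGB2HSV)
    m=cv2.inRange(hs,(12,110,120 if n=="top" else 150),(40,255,255))
    k=cv2.connectedComponentsWithStats(m);l=1+k[2][1:,4].argmax();cn=cv2.findContours((k[1]==l).astype(np.uint8),0,2)[0][0]
    h=cv2.convexHull(cn);(uc,vc),R_=cv2.minEnclosingCircle(h);print(n,"enclosing centre",c[0]+.03-vc*.0002,c[1]+.03-uc*.0002,"r mm",R_*.2)
    # bore tip centroid (grey-white)
    w=cv2.inRange(hs,(0,0,130),(180,90,255));w[:90]=0;w[210:]=0;w[:,:90]=0;w[:,210:]=0;kk=cv2.connectedComponentsWithStats(w);print([(x[4],c[0]+.03-q[1]*.0002,c[1]+.03-q[0]*.0002) for x,q in zip(kk[2][1:],kk[3][1:]) if x[4]>200])
    j=i.copy();cv2.drawContours(j,[cn],-1,(255,0,0),1);out.append(np.hstack([i,j]))
cv2.imwrite("pics/hex.png",cv2.resize(np.vstack(out),(600,600))[:,:,::-1])
print("post foot",ray("top",(188.6,225.6),.02),"tip",ray("top",(184.2,223.4),.068),"scene tip",ray("scene",(188+132/5,170+92/5),.068))
for n,D in(("scene",S),("top",T)):
    W=cloud(n,D["d"])
    u,v=map(int,proj(n,(.425,-.285,.008)))
    g=((abs(W[...,0]-.425)<.08)&(abs(W[...,1]+.285)<.08)&(W[...,2]<.03)&(cv2.cvtColor(D["p"],cv2.COLOR_RGB2HSV)[...,1]<70)).astype(np.uint8)
    k=cv2.connectedComponentsWithStats(g);l=1+k[2][1:,4].argmax();cn=max(cv2.findContours((k[1]==l).astype(np.uint8),0,2)[0],key=cv2.contourArea);e=cv2.fitEllipse(cn)
    print("dish",n,e,ray(n,e[0],.021))
E
```

```text
scene enclosing centre 0.5883 -0.017100000000000004 r mm 36.653125
[(np.int32(7409), np.float64(0.5963352544202997), np.float64(-0.018554730732892426))]
top enclosing centre 0.5938316101074219 -0.01635685729980469 r mm 21.40729675292969
[(np.int32(8059), np.float64(0.5951554411217272), np.float64(-0.016245911403399926))]
post foot [0.45960424 0.38723429 0.02      ] tip [0.46017154 0.38552052 0.068     ] scene tip [0.45934612 0.38357692 0.068     ]
dish scene ((383.08892822265625, 328.278564453125), (46.33424377441406, 55.3668212890625), 110.17363739013672) [ 0.42297398 -0.28620133  0.021     ]
dish top ((428.0258483886719, 249.4790802001953), (42.46733856201172, 45.42231750488281), 139.53472900390625) [ 0.42508719 -0.28143839  0.021     ]
```

View pics/hex.png

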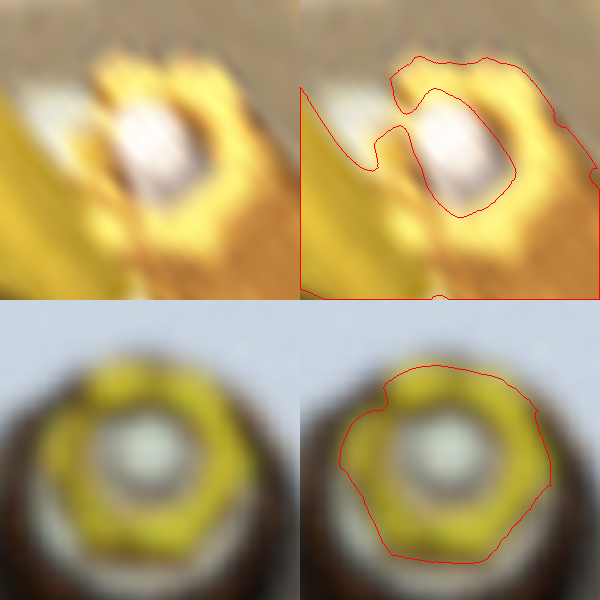

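The rectified top view (lower row) puts the hexagon's corners close to image left and right, turned a few degrees clockwise. The scene view is contaminated by the yellow bottle behind. I'll refine the angle and the axis from the top view and the table rectangles.

```bash
python3 - <<'E'
from hexm import *
S=np.load("scene0.npz");T=np.load("top0.npz")
for n,D in(("scene",S),("top",T)):
    c=(.596,-.017);i=rect(n,D["p"],c,.104,.16,.0005);hs=cv2.cvtColor(i,cv2.COLOR_RGB2HSV)
    m=cv2.inRange(hs,(0,0,150),(180,60,255));m=cv2.morphologyEx(m,cv2.MORPH_OPEN,np.ones((9,9)))
    k=cv2.connectedComponentsWithStats(m);l=k[1][200,320+110] or 1+k[2][1:,4].argmax()
    (u,v),wh,a=cv2.minAreaRect(cv2.findContours((k[1]==l).astype(np.uint8),0,2)[0][0]);print(n,"table",c[0]+.16-v*.0005,c[1]+.16-u*.0005,np.array(wh)*.5,a)
c=(.595,-.0165)
i=rect("top",T["p"],c,.206).astype(float);yel=(i[...,0]+i[...,1])/2-i[...,2]
def ring(x,y,rr,a): 
    u=(c[1]+.03-(y+rr*np.sin(a)))/.0002;v=(c[0]+.03-(x+rr*np.cos(a)))/.0002
    return cv2.remap(yel.astype(np.float32),u.astype(np.float32)[None],v.astype(np.float32)[None],1)[0]
a=np.linspace(0,2*np.pi,360,endpoint=False)
best=[]
for x in np.arange(.591,.5985,.0005):
  for y in np.arange(-.0195,-.0135,.0005):
    f=sum(ring(x,y,q,a) for q in(.0180,.019,.020)); z=np.mean(f*np.exp(-6j*a)); z1=abs(np.mean(f*np.exp(-1j*a)))
    best.append((abs(z)-.5*z1,x,y,abs(z),np.degrees(-np.angle(z))/6))
for b in sorted(best)[::-6][:8]: print(np.round(b,4),"corner angle mod60; flat",round((-(-b[4]))%60-30,1))
E
```

```text
scene table 0.5991900177001953 -0.020846557617187483 [205.87921143 215.84751892] 5.488439083099365
top table 0.5959240264892578 -0.016185363769531225 [202.94993591 204.56480408] 5.913929462432861
[ 2.59386e+01  5.95000e-01 -1.70000e-02  2.77386e+01  2.29379e+01] corner angle mod60; flat -7.1
[ 1.81672e+01  5.94500e-01 -1.75000e-02  2.68061e+01  2.29854e+01] corner angle mod60; flat -7.0
[ 1.25283e+01  5.94000e-01 -1.65000e-02  2.63271e+01  2.25999e+01] corner angle mod60; flat -7.4
[ 9.71610e+00  5.96000e-01 -1.65000e-02  2.64324e+01  2.31053e+01] corner angle mod60; flat -6.9
[ 6.29650e+00  5.93500e-01 -1.70000e-02  2.51279e+01  2.26695e+01] corner angle mod60; flat -7.3
[ 4.61550e+00  5.95000e-01 -1.85000e-02  2.30251e+01  2.30964e+01] corner angle mod60; flat -6.9
[ 2.28590e+00  5.96500e-01 -1.70000e-02  2.50281e+01  2.32378e+01] corner angle mod60; flat -6.8
[-1.30160e+00  5.93000e-01 -1.70000e-02  2.31753e+01  2.25129e+01] corner angle mod60; flat -7.5
```

Axis is at (0.595, −0.017) and the flats are at −7.1° mod 60, which agrees with the sander's yaw of about −5.7°. The plan is a closing line at 113°, so tool yaw 203°. That leaves joint 6 about 280° of clockwise travel. Now I raise and travel.

```bash
python3 -m pendant '[{"z":-30},{"z":-30},{"x":-39,"y":-28},{"x":-39,"y":-28},{"x":-39,"y":-28}]' -1 5
python3 -m pendant '[{"x":-39,"y":-28},{"x":-39,"y":-28},{"x":-39,"y":-28},{"x":-39,"y":-28},{"x":-39,"y":-28}]'
python3 -m pendant '[{"x":-39,"y":-28},{"x":-39,"y":-28},{"x":-39,"y":-28},{"x":-39,"y":-28},{"x":-39,"y":-28}]'
python3 -m pendant '[{"x":-39,"y":-28},{"wz":-0.14},{"wz":-0.14},{"wz":-0.14},{"wz":-0.14}]'
python3 -m pendant '[{"wz":-0.14},{"wz":-0.126},{},{},{}]'
```

```text
invalid input at $[0]: expected keys x, y, z, wx, wy, wz
invalid input at $[0]: expected keys x, y, z, wx, wy, wz
invalid input at $[0]: expected keys x, y, z, wx, wy, wz
invalid input at $[0]: expected keys x, y, z, wx, wy, wz
invalid input at $[0]: expected keys x, y, z, wx, wy, wz
```

```bash
python3 -m pendant '[{"x":0,"y":0,"z":-30,"wx":0,"wy":0,"wz":0},{"x":0,"y":0,"z":-30,"wx":0,"wy":0,"wz":0},{"x":-39,"y":-28,"z":0,"wx":0,"wy":0,"wz":0},{"x":-39,"y":-28,"z":0,"wx":0,"wy":0,"wz":0},{"x":-39,"y":-28,"z":0,"wx":0,"wy":0,"wz":0}]' -1 5
python3 -m pendant '[{"x":-39,"y":-28,"z":0,"wx":0,"wy":0,"wz":0},{"x":-39,"y":-28,"z":0,"wx":0,"wy":0,"wz":0},{"x":-39,"y":-28,"z":0,"wx":0,"wy":0,"wz":0},{"x":-39,"y":-28,"z":0,"wx":0,"wy":0,"wz":0},{"x":-39,"y":-28,"z":0,"wx":0,"wy":0,"wz":0}]'
python3 -m pendant '[{"x":-39,"y":-28,"z":0,"wx":0,"wy":0,"wz":0},{"x":-39,"y":-28,"z":0,"wx":0,"wy":0,"wz":0},{"x":-39,"y":-28,"z":0,"wx":0,"wy":0,"wz":0},{"x":-39,"y":-28,"z":0,"wx":0,"wy":0,"wz":0},{"x":-39,"y":-28,"z":0,"wx":0,"wy":0,"wz":0}]'
python3 -m pendant '[{"x":-39,"y":-28,"z":0,"wx":0,"wy":0,"wz":0},{"x":0,"y":0,"z":0,"wx":0,"wy":0,"wz":-0.14},{"x":0,"y":0,"z":0,"wx":0,"wy":0,"wz":-0.14},{"x":0,"y":0,"z":0,"wx":0,"wy":0,"wz":-0.14},{"x":0,"y":0,"z":0,"wx":0,"wy":0,"wz":-0.14}]'
python3 -m pendant '[{"x":0,"y":0,"z":0,"wx":0,"wy":0,"wz":-0.14},{"x":0,"y":0,"z":0,"wx":0,"wy":0,"wz":-0.126},{"x":0,"y":0,"z":0,"wx":0,"wy":0,"wz":0},{"x":0,"y":0,"z":0,"wx":0,"wy":0,"wz":0},{"x":0,"y":0,"z":0,"wx":0,"wy":0,"wz":0}]'
```

```text
time_s: 0.6
ee_pos: [0.3296, 0.4434, 0.2824]
tcp_rot: [-3.141, 0.0, 2.718]
force: [0.1, -0.3, 0.7]
gripper_width: 1.0
finger_force: 0.0
time_s: 1.1
ee_pos: [0.4499, 0.235, 0.2823]
tcp_rot: [-3.141, -0.0, 2.717]
force: [1.9, 0.5, -0.1]
gripper_width: 1.003
finger_force: 0.0
time_s: 1.6
ee_pos: [0.5699, 0.027, 0.2822]
tcp_rot: [3.142, -0.001, 2.716]
force: [1.4, 0.2, 0.0]
gripper_width: 0.997
finger_force: 0.0
time_s: 2.1
ee_pos: [0.5931, -0.013, 0.2818]
tcp_rot: [3.141, -0.001, -3.001]
force: [-0.3, 0.0, -0.3]
gripper_width: 0.999
finger_force: 0.0
time_s: 2.6
ee_pos: [0.5933, -0.0127, 0.2824]
tcp_rot: [3.141, -0.0, -2.742]
force: [-0.7, -0.4, 0.7]
gripper_width: 0.999
finger_force: 0.0
```

```bash
python3 -m pendant '[{"x":0,"y":-4.6,"z":40,"wx":0,"wy":0,"wz":0},{"x":0,"y":0,"z":35,"wx":0,"wy":0,"wz":0},{"x":0,"y":0,"z":18,"wx":0,"wy":0,"wz":0},{"x":0,"y":0,"z":5,"wx":0,"wy":0,"wz":0},{"x":0,"y":0,"z":0,"wx":0,"wy":0,"wz":0}]' -0.15 4
python3 -m pendant '[{"x":0,"y":0,"z":0,"wx":0,"wy":0,"wz":0},{"x":0,"y":0,"z":0,"wx":0,"wy":0,"wz":0},{"x":0,"y":0,"z":0,"wx":0,"wy":0,"wz":0},{"x":0,"y":0,"z":0,"wx":0,"wy":0,"wz":0},{"x":0,"y":0,"z":0,"wx":0,"wy":0,"wz":0}]' 1 4
python3 - <<'E'
from h import *
s=r.get_state();print(s["joints"],s["moment"],s["force"])
E
```

```text
time_s: 3.1
ee_pos: [0.5951, -0.0169, 0.184]
tcp_rot: [3.141, -0.001, -2.741]
force: [0.5, 0.3, 0.1]
gripper_width: 0.636
finger_force: 0.0
time_s: 3.6
ee_pos: [0.5966, -0.018, 0.186]
tcp_rot: [-3.138, 0.003, -2.74]
force: [0.9, -2.9, 5.0]
gripper_width: 0.412
finger_force: 4.0
[-2.16570116e-01  5.31424783e-01  1.54533666e+00 -1.33993322e-03
  1.06081392e+00 -2.18800367e+00] [-0.5733232  -0.05613304  0.03535655] [ 0.87428536 -2.93626992  5.02904842]
```

Width 35.8 mm matches the 36 across flats. There's a 5 N upward force, so the fingertips may be touching the drum. I'll raise slightly and check.

```bash
python3 -m pendant '[{"x":0,"y":0,"z":-1,"wx":0,"wy":0,"wz":0},{"x":0,"y":0,"z":-1,"wx":0,"wy":0,"wz":0},{"x":0,"y":0,"z":0,"wx":0,"wy":0,"wz":0},{"x":0,"y":0,"z":0,"wx":0,"wy":0,"wz":0},{"x":0,"y":0,"z":0,"wx":0,"wy":0,"wz":0}]'
python3 - <<'E'
from h import *
s=r.get_state();print(s["joints"],s["moment"],s["force"],s["ee_pos"])
p,d=r.capture("scene");u,v=map(int,proj("scene",(.595,-.017,.2)));a=crop(p,u,v,30,30,8)
cv2.imwrite("pics/g1.png",a)
E
```

```text
time_s: 4.1
ee_pos: [0.5964, -0.0179, 0.1863]
tcp_rot: [-3.139, 0.002, -2.741]
force: [2.4, -3.7, -0.6]
gripper_width: 0.411
finger_force: 4.0
[-2.16604097e-01  5.31307423e-01  1.54444953e+00 -9.62949105e-04
  1.06320268e+00 -2.18796050e+00] [-0.66872108 -0.50943288 -0.01390984] [ 2.42271449 -3.66488254 -0.6165907 ] [ 0.59643508 -0.01785676  0.1863272 ]
```

View pics/g1.png

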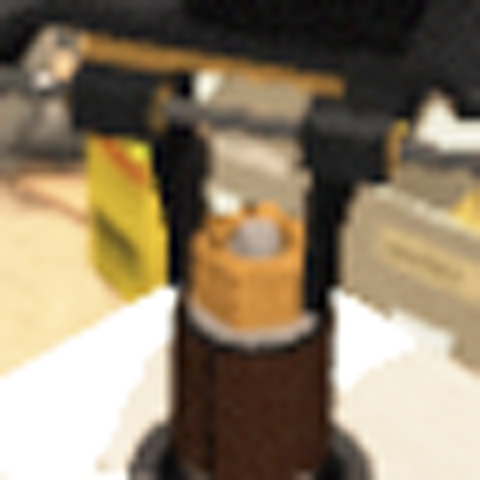

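The crop shows both pads square on opposite flats, tips just above the drum. The arm is soft at about 3 N/mm. I'll recentre along the closing line, grip firmly and start clockwise (+wz).

```bash
cat > st.py <<'E'
from rig import r
import numpy as np
s=r.get_state();print("f",s["force"].round(2),"m",s["moment"].round(2),"j6",s["joints"][5].round(3),"pos",(s["ee_pos"]*1000).round(2))
E
python3 -m pendant '[{"x":0,"y":-1.4,"z":0,"wx":0,"wy":0,"wz":0},{"x":0,"y":0,"z":0,"wx":0,"wy":0,"wz":0},{"x":0,"y":0,"z":0,"wx":0,"wy":0,"wz":0.05},{"x":0,"y":0,"z":0,"wx":0,"wy":0,"wz":0.05},{"x":0,"y":0,"z":0,"wx":0,"wy":0,"wz":0.05}]' 1 35; python3 st.py
python3 -m pendant '[{"x":0,"y":0,"z":0,"wx":0,"wy":0,"wz":0.06},{"x":0,"y":0,"z":0,"wx":0,"wy":0,"wz":0.06},{"x":0,"y":0,"z":0,"wx":0,"wy":0,"wz":0.06},{"x":0,"y":0,"z":0,"wx":0,"wy":0,"wz":0.06},{"x":0,"y":0,"z":0,"wx":0,"wy":0,"wz":0}]'; python3 st.py
```

```text
time_s: 4.65
ee_pos: [0.5966, -0.0175, 0.1866]
tcp_rot: [3.141, 0.002, -2.892]
force: [3.6, 0.5, 1.1]
gripper_width: 0.413
finger_force: 35.0
f [3.57 0.5  1.09] m [ 0.03 -0.58  0.09] j6 -2.038 pos [596.61 -17.53 186.57]
time_s: 5.15
ee_pos: [0.5963, -0.0177, 0.1869]
tcp_rot: [3.141, 0.001, -3.131]
force: [3.0, -0.3, 1.8]
gripper_width: 0.41
finger_force: 35.0
f [ 3.04 -0.26  1.83] m [ 0.03 -0.5  -0.03] j6 -1.8 pos [596.28 -17.69 186.91]
```

```bash
python3 -m pendant '[{"x":0,"y":0,"z":-0.4,"wx":0,"wy":0,"wz":0.06},{"x":0,"y":0,"z":-0.4,"wx":0,"wy":0,"wz":0.06},{"x":0,"y":0,"z":-0.4,"wx":0,"wy":0,"wz":0.06},{"x":0,"y":0,"z":0,"wx":0,"wy":0,"wz":0.06},{"x":0,"y":0,"z":0,"wx":0,"wy":0,"wz":0.06}]'; python3 st.py
python3 -m pendant '[{"x":0,"y":0,"z":0,"wx":0,"wy":0,"wz":0.06},{"x":0,"y":0,"z":0,"wx":0,"wy":0,"wz":0.06},{"x":0,"y":0,"z":0,"wx":0,"wy":0,"wz":0.06},{"x":0,"y":0,"z":0,"wx":0,"wy":0,"wz":0.06},{"x":0,"y":0,"z":0,"wx":0,"wy":0,"wz":0.06}]'; python3 st.py
```

```text
time_s: 5.65
ee_pos: [0.5959, -0.0175, 0.1875]
tcp_rot: [3.14, -0.0, 2.852]
force: [3.4, -0.5, 0.9]
gripper_width: 0.409
finger_force: 35.0
f [ 3.43 -0.54  0.88] m [ 0.05 -0.55  0.03] j6 -1.499 pos [595.91 -17.49 187.54]
time_s: 6.15
ee_pos: [0.596, -0.0176, 0.1881]
tcp_rot: [3.14, 0.0, 2.552]
force: [2.1, -0.3, 3.4]
gripper_width: 0.413
finger_force: 35.0
f [ 2.07 -0.33  3.37] m [ 0.01 -0.43  0.05] j6 -1.199 pos [596.03 -17.59 188.11]
```

```bash
python3 -m pendant '[{"x":0,"y":0,"z":-0.4,"wx":0,"wy":0,"wz":0.08},{"x":0,"y":0,"z":-0.4,"wx":0,"wy":0,"wz":0.08},{"x":0,"y":0,"z":-0.4,"wx":0,"wy":0,"wz":0.08},{"x":0,"y":0,"z":-0.3,"wx":0,"wy":0,"wz":0.08},{"x":0,"y":0,"z":-0.3,"wx":0,"wy":0,"wz":0.08}]'; python3 st.py
python3 -m pendant '[{"x":0,"y":0,"z":-0.3,"wx":0,"wy":0,"wz":0.08},{"x":0,"y":0,"z":-0.3,"wx":0,"wy":0,"wz":0.08},{"x":0,"y":0,"z":-0.3,"wx":0,"wy":0,"wz":0.08},{"x":0,"y":0,"z":-0.3,"wx":0,"wy":0,"wz":0.08},{"x":0,"y":0,"z":-0.3,"wx":0,"wy":0,"wz":0.08}]'; python3 st.py
```

```text
time_s: 6.65
ee_pos: [0.5956, -0.0178, 0.1893]
tcp_rot: [3.142, -0.001, 2.151]
force: [2.1, 0.3, 0.5]
gripper_width: 0.408
finger_force: 35.0
f [2.05 0.35 0.46] m [-0.14 -0.37 -0.02] j6 -0.798 pos [595.63 -17.8  189.33]
time_s: 7.15
ee_pos: [0.5955, -0.0179, 0.1905]
tcp_rot: [-3.141, -0.001, 1.751]
force: [3.5, -0.8, -1.5]
gripper_width: 0.411
finger_force: 35.0
f [ 3.46 -0.84 -1.45] m [-0.18 -0.49  0.03] j6 -0.398 pos [595.48 -17.86 190.51]
```

```bash
python3 -m pendant '[{"x":0,"y":0,"z":-0.8,"wx":0,"wy":0,"wz":0.07},{"x":0,"y":0,"z":-0.3,"wx":0,"wy":0,"wz":0.07},{"x":0,"y":0,"z":-0.2,"wx":0,"wy":0,"wz":0.07},{"x":0,"y":0,"z":-0.2,"wx":0,"wy":0,"wz":0.07},{"x":0,"y":0,"z":-0.2,"wx":0,"wy":0,"wz":0.07}]'; python3 st.py
python3 -m pendant '[{"x":0,"y":0,"z":-0.2,"wx":0,"wy":0,"wz":0.07},{"x":0,"y":0,"z":-0.2,"wx":0,"wy":0,"wz":0.07},{"x":0,"y":0,"z":-0.2,"wx":0,"wy":0,"wz":0.07},{"x":0,"y":0,"z":-0.2,"wx":0,"wy":0,"wz":0.07},{"x":0,"y":0,"z":-0.2,"wx":0,"wy":0,"wz":0.07}]'; python3 st.py
```

```text
time_s: 7.65
ee_pos: [0.5957, -0.0176, 0.1918]
tcp_rot: [-3.141, -0.001, 1.401]
force: [3.2, 0.7, -3.3]
gripper_width: 0.412
finger_force: 35.0
f [ 3.25  0.72 -3.29] m [-0.1  -0.6   0.04] j6 -0.049 pos [595.7  -17.58 191.83]
time_s: 8.15
ee_pos: [0.5959, -0.0175, 0.193]
tcp_rot: [-3.141, -0.001, 1.051]
force: [3.7, -1.0, -2.1]
gripper_width: 0.407
finger_force: 35.0
f [ 3.66 -1.02 -2.1 ] m [-0.07 -0.56  0.03] j6 0.301 pos [595.89 -17.53 193.04]
```

```bash
python3 -m pendant '[{"x":0,"y":0,"z":-0.7,"wx":0,"wy":0,"wz":0.07},{"x":0,"y":0,"z":-0.3,"wx":0,"wy":0,"wz":0.07},{"x":0,"y":0,"z":-0.2,"wx":0,"wy":0,"wz":0.07},{"x":0,"y":0,"z":-0.2,"wx":0,"wy":0,"wz":0.07},{"x":0,"y":0,"z":-0.2,"wx":0,"wy":0,"wz":0.07}]'; python3 st.py
python3 -m pendant '[{"x":0,"y":0,"z":-0.5,"wx":0,"wy":0,"wz":0.07},{"x":0,"y":0,"z":-0.3,"wx":0,"wy":0,"wz":0.07},{"x":0,"y":0,"z":-0.2,"wx":0,"wy":0,"wz":0.07},{"x":0,"y":0,"z":-0.2,"wx":0,"wy":0,"wz":0.07},{"x":0,"y":0,"z":-0.2,"wx":0,"wy":0,"wz":0.07}]'; python3 st.py
```

```text
time_s: 8.65
ee_pos: [0.5957, -0.0179, 0.1948]
tcp_rot: [-3.141, -0.0, 0.701]
force: [3.3, -0.6, -2.3]
gripper_width: 0.408
finger_force: 35.0
f [ 3.33 -0.64 -2.29] m [-0.17 -0.47  0.03] j6 0.651 pos [595.75 -17.85 194.79]
time_s: 9.15
ee_pos: [0.5959, -0.0178, 0.1962]
tcp_rot: [-3.141, -0.0, 0.351]
force: [3.6, -0.8, -1.8]
gripper_width: 0.409
finger_force: 35.0
f [ 3.6  -0.81 -1.83] m [-0.13 -0.5   0.02] j6 1.001 pos [595.88 -17.75 196.18]
```

```bash
python3 -m pendant '[{"x":0,"y":0,"z":-0.7,"wx":0,"wy":0,"wz":0},{"x":0,"y":0,"z":-0.7,"wx":0,"wy":0,"wz":0},{"x":0,"y":0,"z":-0.6,"wx":0,"wy":0,"wz":0},{"x":0,"y":0,"z":0,"wx":0,"wy":0,"wz":0},{"x":0,"y":0,"z":0,"wx":0,"wy":0,"wz":0}]'; python3 st.py
```

```text
time_s: 9.65
ee_pos: [0.5958, -0.0181, 0.1987]
tcp_rot: [-3.141, -0.0, 0.353]
force: [3.5, 0.6, -1.8]
gripper_width: 0.414
finger_force: 35.0
f [ 3.46  0.64 -1.77] m [-0.08 -0.56  0.02] j6 1.0 pos [595.78 -18.1  198.7 ]
```

```bash
python3 -m pendant '[{"x":0.9,"y":0.3,"z":-1,"wx":0,"wy":0,"wz":0},{"x":0,"y":0,"z":-1,"wx":0,"wy":0,"wz":0},{"x":0,"y":0,"z":-1,"wx":0,"wy":0,"wz":0},{"x":0,"y":0,"z":-1,"wx":0,"wy":0,"wz":0},{"x":0,"y":0,"z":-1,"wx":0,"wy":0,"wz":0}]'; python3 st.py
python3 -m pendant '[{"x":0,"y":0,"z":-2,"wx":0,"wy":0,"wz":0},{"x":0,"y":0,"z":-2,"wx":0,"wy":0,"wz":0},{"x":0,"y":0,"z":-2,"wx":0,"wy":0,"wz":0},{"x":0,"y":0,"z":-3,"wx":0,"wy":0,"wz":0},{"x":0,"y":0,"z":-3,"wx":0,"wy":0,"wz":0}]'; python3 st.py
```

```text
time_s: 10.15
ee_pos: [0.596, -0.0181, 0.2037]
tcp_rot: [-3.141, 0.001, 0.353]
force: [-0.3, -0.3, -1.2]
gripper_width: 0.411
finger_force: 35.0
f [-0.31 -0.28 -1.22] m [-0.01  0.14  0.04] j6 1.0 pos [595.96 -18.09 203.72]
time_s: 10.65
ee_pos: [0.5967, -0.0182, 0.216]
tcp_rot: [-3.142, 0.0, 0.353]
force: [-0.0, -0.4, -1.2]
gripper_width: 0.407
finger_force: 35.0
f [-0.01 -0.42 -1.23] m [-0.09  0.13  0.01] j6 1.0 pos [596.75 -18.23 216.02]
```

The nut is off; the tool carries only its 1.2 N weight. Now to the dish.

```bash
python3 -m pendant '[{"x":0,"y":0,"z":-20,"wx":0,"wy":0,"wz":0},{"x":0,"y":0,"z":-20,"wx":0,"wy":0,"wz":0},{"x":-25,"y":19,"z":0,"wx":0,"wy":0,"wz":0},{"x":-33,"y":24,"z":0,"wx":0,"wy":0,"wz":0},{"x":-36,"y":27,"z":0,"wx":0,"wy":0,"wz":0}]'
python3 -m pendant '[{"x":-36,"y":27,"z":0,"wx":0,"wy":0,"wz":0},{"x":-36,"y":27,"z":0,"wx":0,"wy":0,"wz":0},{"x":-36,"y":27,"z":0,"wx":0,"wy":0,"wz":0},{"x":-32,"y":24,"z":0,"wx":0,"wy":0,"wz":0},{"x":-20,"y":15,"z":0,"wx":0,"wy":0,"wz":0}]'
python3 -m pendant '[{"x":0,"y":0,"z":40,"wx":0,"wy":0,"wz":0},{"x":0,"y":0,"z":40,"wx":0,"wy":0,"wz":0},{"x":0,"y":0,"z":40,"wx":0,"wy":0,"wz":0},{"x":0,"y":0,"z":40,"wx":0,"wy":0,"wz":0},{"x":0,"y":0,"z":30,"wx":0,"wy":0,"wz":0}]';python3 st.py
```

```text
time_s: 11.15
ee_pos: [0.5324, -0.1167, 0.2563]
tcp_rot: [3.141, -0.001, 0.355]
force: [0.7, -0.2, -1.6]
gripper_width: 0.412
finger_force: 35.0
time_s: 11.65
ee_pos: [0.4226, -0.2867, 0.2562]
tcp_rot: [3.14, 0.0, 0.351]
force: [0.4, 0.0, -1.1]
gripper_width: 0.411
finger_force: 35.0
time_s: 12.15
ee_pos: [0.4237, -0.2841, 0.064]
tcp_rot: [-3.14, 0.001, 0.353]
force: [0.7, -0.3, -0.6]
gripper_width: 0.408
finger_force: 35.0
f [ 0.69 -0.29 -0.6 ] m [-0.03  0.15  0.  ] j6 0.408 pos [ 423.67 -284.09   63.99]
```

```bash
python3 -m pendant '[{"x":0,"y":0,"z":18,"wx":0,"wy":0,"wz":0},{"x":0,"y":0,"z":15,"wx":0,"wy":0,"wz":0},{"x":0,"y":0,"z":8,"wx":0,"wy":0,"wz":0},{"x":0,"y":0,"z":3,"wx":0,"wy":0,"wz":0},{"x":0,"y":0,"z":1,"wx":0,"wy":0,"wz":0}]';python3 st.py
python3 -m pendant '[{"x":0,"y":0,"z":1,"wx":0,"wy":0,"wz":0},{"x":0,"y":0,"z":1,"wx":0,"wy":0,"wz":0},{"x":0,"y":0,"z":1,"wx":0,"wy":0,"wz":0},{"x":0,"y":0,"z":1,"wx":0,"wy":0,"wz":0},{"x":0,"y":0,"z":0,"wx":0,"wy":0,"wz":0}]';python3 st.py
```

```text
time_s: 12.65
ee_pos: [0.4244, -0.2846, 0.021]
tcp_rot: [3.141, -0.0, 0.353]
force: [1.1, -0.2, -1.7]
gripper_width: 0.41
finger_force: 35.0
f [ 1.06 -0.2  -1.68] m [-0.09  0.11 -0.01] j6 0.408 pos [ 424.37 -284.62   20.98]
time_s: 13.15
ee_pos: [0.4241, -0.2843, 0.0168]
tcp_rot: [3.141, -0.0, 0.353]
force: [-0.1, -0.1, -0.9]
gripper_width: 0.412
finger_force: 35.0
f [-0.09 -0.1  -0.88] m [-0.07  0.15  0.02] j6 0.408 pos [ 424.07 -284.32   16.83]
```

```bash
python3 -m pendant '[{"x":0,"y":0,"z":0.5,"wx":0,"wy":0,"wz":0},{"x":0,"y":0,"z":0.5,"wx":0,"wy":0,"wz":0},{"x":0,"y":0,"z":0.5,"wx":0,"wy":0,"wz":0},{"x":0,"y":0,"z":0.5,"wx":0,"wy":0,"wz":0},{"x":0,"y":0,"z":0.5,"wx":0,"wy":0,"wz":0}]';python3 st.py
python3 -m pendant '[{"x":0,"y":0,"z":0.4,"wx":0,"wy":0,"wz":0},{"x":0,"y":0,"z":0.4,"wx":0,"wy":0,"wz":0},{"x":0,"y":0,"z":0.4,"wx":0,"wy":0,"wz":0},{"x":0,"y":0,"z":0,"wx":0,"wy":0,"wz":0},{"x":0,"y":0,"z":0,"wx":0,"wy":0,"wz":0}]';python3 st.py
```

```text
time_s: 13.65
ee_pos: [0.424, -0.2843, 0.0142]
tcp_rot: [-3.142, 0.0, 0.353]
force: [-0.7, -0.0, -1.0]
gripper_width: 0.411
finger_force: 35.0
f [-0.66 -0.02 -1.01] m [-0.05  0.1   0.03] j6 0.408 pos [ 424.05 -284.29   14.19]
time_s: 14.15
ee_pos: [0.4241, -0.2843, 0.0138]
tcp_rot: [3.141, -0.0, 0.353]
force: [-0.4, 1.3, 6.1]
gripper_width: 0.413
finger_force: 35.0
f [-0.36  1.3   6.1 ] m [0.05 0.37 0.02] j6 0.408 pos [ 424.06 -284.27   13.85]
```

Seated on the dish floor. Ease off, open and retreat.

```bash
python3 -m pendant '[{"x":0,"y":0,"z":-0.8,"wx":0,"wy":0,"wz":0},{"x":0,"y":0,"z":0,"wx":0,"wy":0,"wz":0},{"x":0,"y":0,"z":0,"wx":0,"wy":0,"wz":0},{"x":0,"y":0,"z":0,"wx":0,"wy":0,"wz":0},{"x":0,"y":0,"z":0,"wx":0,"wy":0,"wz":0}]' 1 5
python3 -m pendant '[{"x":0,"y":0,"z":0,"wx":0,"wy":0,"wz":0},{"x":0,"y":0,"z":0,"wx":0,"wy":0,"wz":0},{"x":0,"y":0,"z":0,"wx":0,"wy":0,"wz":0},{"x":0,"y":0,"z":0,"wx":0,"wy":0,"wz":0},{"x":0,"y":0,"z":0,"wx":0,"wy":0,"wz":0}]' -0.1
python3 -m pendant '[{"x":0,"y":0,"z":-5,"wx":0,"wy":0,"wz":0},{"x":0,"y":0,"z":-15,"wx":0,"wy":0,"wz":0},{"x":0,"y":0,"z":-40,"wx":0,"wy":0,"wz":0},{"x":0,"y":0,"z":-45,"wx":0,"wy":0,"wz":0},{"x":0,"y":0,"z":-45,"wx":0,"wy":0,"wz":0}]'
python3 -m pendant '[{"x":0,"y":0,"z":-45,"wx":0,"wy":0,"wz":0},{"x":0,"y":0,"z":-45,"wx":0,"wy":0,"wz":0},{"x":0,"y":0,"z":-25,"wx":0,"wy":0,"wz":0},{"x":0,"y":0,"z":0,"wx":0,"wy":0,"wz":0},{"x":0,"y":0,"z":0,"wx":0,"wy":0,"wz":0}]' -1 5;python3 st.py
python3 - <<'E'
from h import *
S,_=r.capture("scene");T,_=r.capture("top")
u,v=map(int,proj("scene",(.424,-.284,.02)));u2,v2=map(int,proj("scene",(.596,-.018,.19)));a,b=map(int,proj("top",(.596,-.018,.19)));a2,b2=map(int,proj("top",(.424,-.284,.02)))
cv2.imwrite("pics/n2.png",np.vstack([np.hstack([crop(S,u,v,40,30,5),crop(S,u2,v2,40,30,5)]),np.hstack([crop(T,a2,b2,40,30,5),crop(T,a,b,40,30,5)])]))
E
```

```text
time_s: 14.65
ee_pos: [0.4241, -0.2844, 0.0139]
tcp_rot: [3.141, -0.0, 0.353]
force: [-0.2, 0.5, 0.9]
gripper_width: 0.412
finger_force: 5.0
time_s: 15.15
ee_pos: [0.424, -0.2843, 0.0138]
tcp_rot: [-3.142, 0.0, 0.353]
force: [0.4, -1.3, 0.6]
gripper_width: 0.548
finger_force: 0.0
time_s: 15.65
ee_pos: [0.4236, -0.2839, 0.1654]
tcp_rot: [-3.141, 0.0, 0.353]
force: [-0.3, -0.1, 0.5]
gripper_width: 0.548
finger_force: 0.0
time_s: 16.15
ee_pos: [0.4237, -0.284, 0.2792]
tcp_rot: [3.141, -0.0, 0.353]
force: [-0.7, 0.5, -0.8]
gripper_width: 0.917
finger_force: 0.0
f [-0.69  0.45 -0.75] m [-0.13  0.16  0.02] j6 0.408 pos [ 423.74 -283.96  279.21]
```

View pics/n2.png

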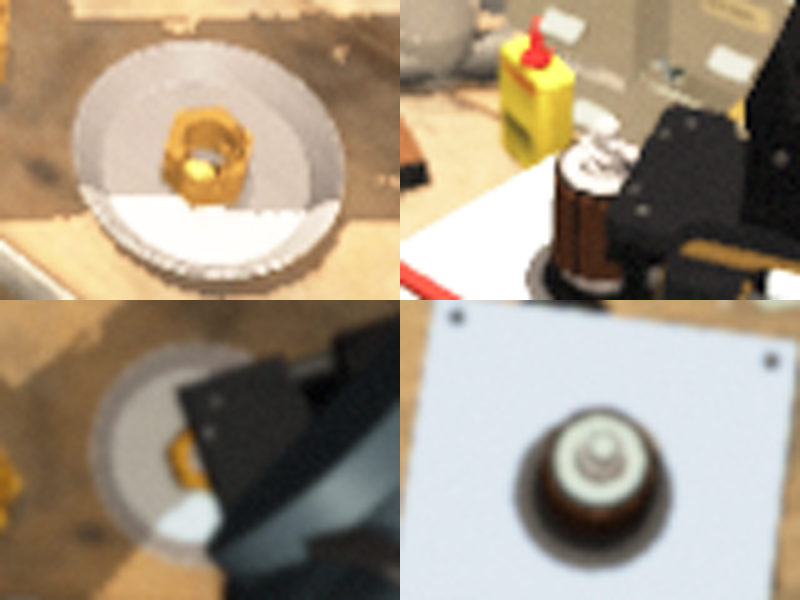

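The nut lies flat in the dish (crop ~(205,155)). The drum stands loose on the spindle. Now I fetch the drum, turning the tool so the fingers will later close across the board's short side.

```bash
python3 -m pendant '[{"x":36,"y":-27,"z":0,"wx":0,"wy":0,"wz":0},{"x":36,"y":-27,"z":0,"wx":0,"wy":0,"wz":0},{"x":36,"y":-27,"z":0,"wx":0,"wy":0,"wz":0},{"x":36,"y":-27,"z":0,"wx":0,"wy":0,"wz":0},{"x":36,"y":-27,"z":0,"wx":0,"wy":0,"wz":0}]' -1
python3 -m pendant '[{"x":36,"y":-27,"z":0,"wx":0,"wy":0,"wz":0},{"x":38,"y":-28,"z":0,"wx":0,"wy":0,"wz":-0.14},{"x":0,"y":0,"z":0,"wx":0,"wy":0,"wz":-0.14},{"x":0,"y":0,"z":0,"wx":0,"wy":0,"wz":-0.14},{"x":0,"y":0,"z":0,"wx":0,"wy":0,"wz":-0.14}]'
python3 -m pendant '[{"x":0,"y":0,"z":0,"wx":0,"wy":0,"wz":-0.14},{"x":0,"y":0,"z":0,"wx":0,"wy":0,"wz":-0.14},{"x":0,"y":0,"z":0,"wx":0,"wy":0,"wz":-0.14},{"x":0,"y":0,"z":0,"wx":0,"wy":0,"wz":-0.14},{"x":0,"y":0,"z":0,"wx":0,"wy":0,"wz":-0.14}]'
python3 -m pendant '[{"x":0,"y":0,"z":0,"wx":0,"wy":0,"wz":-0.14},{"x":0,"y":0,"z":0,"wx":0,"wy":0,"wz":-0.13},{"x":0,"y":0,"z":0,"wx":0,"wy":0,"wz":0},{"x":0,"y":0,"z":0,"wx":0,"wy":0,"wz":0},{"x":0,"y":0,"z":0,"wx":0,"wy":0,"wz":0}]';python3 st.py
```

```text
time_s: 16.75
ee_pos: [0.546, -0.0935, 0.2766]
tcp_rot: [-3.139, 0.003, 0.352]
force: [0.1, -0.1, 0.3]
gripper_width: 0.999
finger_force: 0.0
time_s: 17.25
ee_pos: [0.5958, -0.0172, 0.2761]
tcp_rot: [-3.137, 0.002, 0.92]
force: [-0.4, -0.7, -0.1]
gripper_width: 1.002
finger_force: 0.0
time_s: 17.75
ee_pos: [0.5956, -0.018, 0.2763]
tcp_rot: [-3.137, -0.001, 1.619]
force: [0.5, -0.6, 0.2]
gripper_width: 0.997
finger_force: 0.0
time_s: 18.25
ee_pos: [0.5964, -0.0182, 0.2779]
tcp_rot: [-3.14, -0.001, 1.881]
force: [-0.4, 0.3, 0.2]
gripper_width: 0.998
finger_force: 0.0
f [-0.4   0.29  0.16] m [-0.07 -0.04 -0.01] j6 -0.528 pos [596.39 -18.17 277.94]
```

```bash
python3 -m pendant '[{"x":0,"y":0,"z":40,"wx":0,"wy":0,"wz":0},{"x":0,"y":0,"z":40,"wx":0,"wy":0,"wz":0},{"x":0,"y":0,"z":30,"wx":0,"wy":0,"wz":0},{"x":0,"y":0,"z":14,"wx":0,"wy":0,"wz":0},{"x":0,"y":0,"z":4,"wx":0,"wy":0,"wz":0}]' -1 4;python3 st.py
python3 -m pendant '[{"x":0,"y":0,"z":0,"wx":0,"wy":0,"wz":0},{"x":0,"y":0,"z":0,"wx":0,"wy":0,"wz":0},{"x":0,"y":0,"z":0,"wx":0,"wy":0,"wz":0},{"x":0,"y":0,"z":0,"wx":0,"wy":0,"wz":0},{"x":0,"y":0,"z":0,"wx":0,"wy":0,"wz":0}]' 1 4;python3 st.py
```

```text
time_s: 18.75
ee_pos: [0.5952, -0.0179, 0.1484]
tcp_rot: [-3.137, -0.002, 1.882]
force: [0.3, 0.0, 0.5]
gripper_width: 1.0
finger_force: 0.0
f [0.28 0.03 0.55] m [-0.05  0.04 -0.05] j6 -0.528 pos [595.21 -17.93 148.44]
time_s: 19.25
ee_pos: [0.597, -0.0183, 0.1516]
tcp_rot: [3.141, 0.001, 1.883]
force: [-0.9, -0.7, 1.3]
gripper_width: 0.656
finger_force: 4.0
f [-0.95 -0.74  1.3 ] m [-0.09  0.06 -0.02] j6 -0.529 pos [597.03 -18.33 151.63]
```

```bash
python3 -m pendant '[{"x":0,"y":0,"z":0,"wx":0,"wy":0,"wz":0},{"x":0,"y":0,"z":0,"wx":0,"wy":0,"wz":0},{"x":0,"y":0,"z":-1,"wx":0,"wy":0,"wz":0},{"x":0,"y":0,"z":-2,"wx":0,"wy":0,"wz":0},{"x":0,"y":0,"z":-3,"wx":0,"wy":0,"wz":0}]' 1 25;python3 st.py
python3 -m pendant '[{"x":0,"y":0,"z":-4,"wx":0,"wy":0,"wz":0},{"x":0,"y":0,"z":-6,"wx":0,"wy":0,"wz":0},{"x":0,"y":0,"z":-8,"wx":0,"wy":0,"wz":0},{"x":0,"y":0,"z":-8,"wx":0,"wy":0,"wz":0},{"x":0,"y":0,"z":-8,"wx":0,"wy":0,"wz":0}]';python3 st.py
```

```text
time_s: 19.75
ee_pos: [0.596, -0.018, 0.1562]
tcp_rot: [-3.14, -0.001, 1.883]
force: [-0.3, 0.3, -2.6]
gripper_width: 0.649
finger_force: 25.0
f [-0.26  0.29 -2.57] m [-0.05  0.05 -0.01] j6 -0.53 pos [596.04 -18.03 156.21]
time_s: 20.25
ee_pos: [0.5969, -0.0183, 0.1918]
tcp_rot: [3.141, 0.0, 1.883]
force: [-1.1, -0.7, -2.1]
gripper_width: 0.653
finger_force: 25.0
f [-1.06 -0.69 -2.14] m [-0.07 -0.   -0.05] j6 -0.53 pos [596.91 -18.28 191.83]
```

Drum in hand, weight 2 N. Lift clear; meanwhile I refine the post position from the first pictures.

```bash
python3 -m pendant '[{"x":0,"y":0,"z":-12,"wx":0,"wy":0,"wz":0},{"x":0,"y":0,"z":-15,"wx":0,"wy":0,"wz":0},{"x":0,"y":0,"z":-15,"wx":0,"wy":0,"wz":0},{"x":0,"y":0,"z":-15,"wx":0,"wy":0,"wz":0},{"x":0,"y":0,"z":-15,"wx":0,"wy":0,"wz":0}]';python3 st.py
python3 - <<'E'
from hexm import *
S=np.load("scene0.npz");T=np.load("top0.npz");out=[]
for n,D in(("scene",S),("top",T)):
    c=(.46,.3865)
    for z in(.02,.07):
        i=rect(n,D["p"],c,z,.04,.0004)
        for q in (0,20): cv2.circle(i,(100,100),26 if z>.05 else 62 if q else 26,(0,255,255),1)
        out.append(cv2.resize(i,(300,300)))
    i=rect(n,D["p"],(.473,.345),.02,.12,.0005);hs=cv2.cvtColor(i,cv2.COLOR_RGB2HSV)
    lab=cv2.cvtColor(i,cv2.COLOR_RGB2LAB); m=cv2.inRange(hs,(8,60,150) if n=="top" else (8,60,185),(40,255,255));m=cv2.morphologyEx(m,cv2.MORPH_OPEN,np.ones((7,7)))
    k=cv2.connectedComponentsWithStats(m);l=1+k[2][1:,4].argmax();(u,v),wh,a=cv2.minAreaRect(max(cv2.findContours((k[1]==l).astype(np.uint8),0,2)[0],key=cv2.contourArea));print(n,"board",.473+.12-v*.0005,.345+.12-u*.0005,np.array(wh)*.5,a)
cv2.imwrite("pics/post.png",np.vstack([np.hstack(out[:2]),np.hstack(out[2:])])[:,:,::-1])
E
```

```text
time_s: 20.75
ee_pos: [0.5967, -0.0182, 0.2643]
tcp_rot: [3.141, 0.0, 1.883]
force: [-1.0, 0.1, -2.2]
gripper_width: 0.647
finger_force: 25.0
f [-0.95  0.11 -2.19] m [-0.07 -0.03 -0.01] j6 -0.53 pos [596.71 -18.21 264.34]
scene board 0.47324999999999995 0.34524999999999995 [239.5 239.5] 90.0
top board 0.44625 0.34524999999999995 [185.5 239.5] 90.0
```

View pics/post.png

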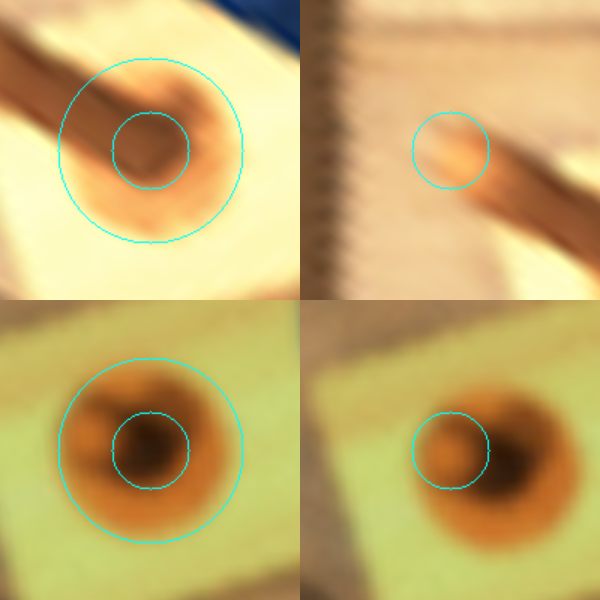

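The circles at (0.460, 0.3865) sit on the post foot and the post tip in both views, within about 1 mm (foot near (147,450) and tip near (450,452) in the top panels). Travel to (0.4605, 0.3863).

```bash
python3 -m pendant '[{"x":25,"y":0,"z":0,"wx":0,"wy":0,"wz":0},{"x":38,"y":0,"z":0,"wx":0,"wy":0,"wz":0},{"x":45,"y":0,"z":0,"wx":0,"wy":0,"wz":0},{"x":48,"y":0,"z":0,"wx":0,"wy":0,"wz":0},{"x":48,"y":0,"z":0,"wx":0,"wy":0,"wz":0}]'
python3 -m pendant '[{"x":48,"y":0,"z":0,"wx":0,"wy":0,"wz":0},{"x":48,"y":0,"z":0,"wx":0,"wy":0,"wz":0},{"x":48,"y":0,"z":0,"wx":0,"wy":0,"wz":0},{"x":40,"y":0,"z":0,"wx":0,"wy":0,"wz":0},{"x":25,"y":0,"z":0,"wx":0,"wy":0,"wz":0}]'
python3 -m pendant '[{"x":14,"y":-6,"z":0,"wx":0,"wy":0,"wz":0},{"x":0,"y":0,"z":30,"wx":0,"wy":0,"wz":0},{"x":0,"y":0,"z":30,"wx":0,"wy":0,"wz":0},{"x":0,"y":0,"z":30,"wx":0,"wy":0,"wz":0},{"x":0,"y":0,"z":30,"wx":0,"wy":0,"wz":0}]'
python3 -m pendant '[{"x":0,"y":0,"z":25,"wx":0,"wy":0,"wz":0},{"x":0,"y":0,"z":0,"wx":0,"wy":0,"wz":0},{"x":0,"y":0,"z":0,"wx":0,"wy":0,"wz":0},{"x":0,"y":0,"z":0,"wx":0,"wy":0,"wz":0},{"x":0,"y":0,"z":0,"wx":0,"wy":0,"wz":0}]';python3 st.py
python3 - <<'E'
from h import *
S,_=r.capture("scene");T,_=r.capture("top")
u,v=map(int,proj("scene",(.46,.386,.09)));a,b=map(int,proj("top",(.46,.386,.09)))
cv2.imwrite("pics/p2.png",np.hstack([crop(S,u,v,36,36,8),crop(T,a,b,14,36,8)]))
E
```

```text
time_s: 21.25
ee_pos: [0.5336, 0.1773, 0.2638]
tcp_rot: [3.14, 0.0, 1.882]
force: [0.8, -0.2, -1.7]
gripper_width: 0.648
finger_force: 25.0
time_s: 21.75
ee_pos: [0.4684, 0.3778, 0.2638]
tcp_rot: [3.141, -0.001, 1.885]
force: [0.3, -0.7, -2.3]
gripper_width: 0.648
finger_force: 25.0
time_s: 22.25
ee_pos: [0.4601, 0.3856, 0.1426]
tcp_rot: [3.141, 0.0, 1.882]
force: [0.3, -0.6, -3.3]
gripper_width: 0.651
finger_force: 25.0
time_s: 22.75
ee_pos: [0.4612, 0.3868, 0.1198]
tcp_rot: [3.138, -0.001, 1.883]
force: [-0.9, 0.8, -1.7]
gripper_width: 0.65
finger_force: 25.0
f [-0.87  0.77 -1.73] m [-0.08  0.06  0.01] j6 0.201 pos [461.16 386.81 119.79]
```

View pics/p2.png

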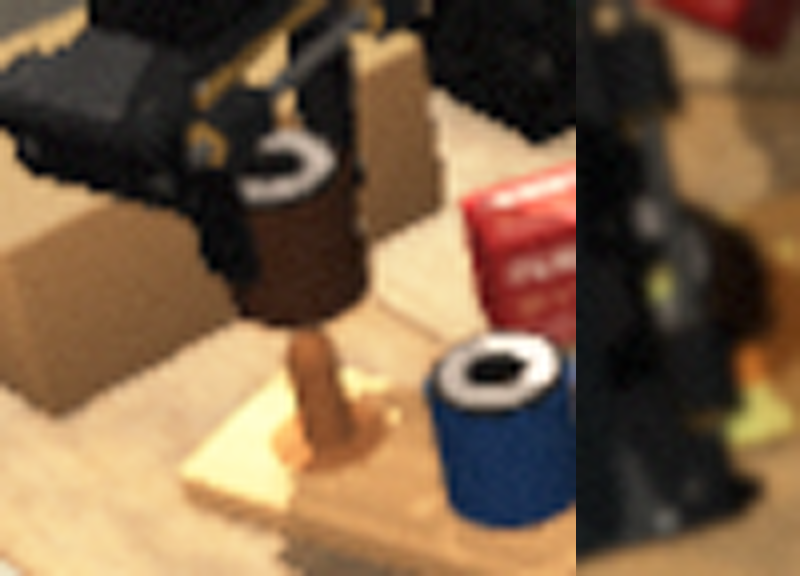

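The scene crop shows the brown drum upright directly above the post (drum bottom (300,310), post (318,370)). Lower carefully, watching the force.

```bash
python3 -m pendant '[{"x":0,"y":-0.5,"z":12,"wx":0,"wy":0,"wz":0},{"x":0,"y":0,"z":4,"wx":0,"wy":0,"wz":0},{"x":0,"y":0,"z":2,"wx":0,"wy":0,"wz":0},{"x":0,"y":0,"z":2,"wx":0,"wy":0,"wz":0},{"x":0,"y":0,"z":2,"wx":0,"wy":0,"wz":0}]';python3 st.py
python3 -m pendant '[{"x":0,"y":0,"z":2,"wx":0,"wy":0,"wz":0},{"x":0,"y":0,"z":2,"wx":0,"wy":0,"wz":0},{"x":0,"y":0,"z":2,"wx":0,"wy":0,"wz":0},{"x":0,"y":0,"z":2,"wx":0,"wy":0,"wz":0},{"x":0,"y":0,"z":0,"wx":0,"wy":0,"wz":0}]';python3 st.py
```

```text
time_s: 23.35
ee_pos: [0.4595, 0.3862, 0.0955]
tcp_rot: [-3.141, 0.0, 1.883]
force: [-0.6, -0.5, -2.7]
gripper_width: 0.645
finger_force: 25.0
f [-0.64 -0.48 -2.67] m [-0.11  0.04 -0.  ] j6 0.201 pos [459.53 386.18  95.53]
time_s: 23.85
ee_pos: [0.4593, 0.386, 0.0876]
tcp_rot: [-3.141, 0.0, 1.883]
force: [-1.3, 0.6, -2.2]
gripper_width: 0.646
finger_force: 25.0
f [-1.28  0.56 -2.24] m [-0.05  0.04 -0.06] j6 0.201 pos [459.32 386.05  87.55]
```

```bash
python3 -m pendant '[{"x":0,"y":0,"z":5,"wx":0,"wy":0,"wz":0},{"x":0,"y":0,"z":6,"wx":0,"wy":0,"wz":0},{"x":0,"y":0,"z":6,"wx":0,"wy":0,"wz":0},{"x":0,"y":0,"z":5,"wx":0,"wy":0,"wz":0},{"x":0,"y":0,"z":4,"wx":0,"wy":0,"wz":0}]';python3 st.py
python3 -m pendant '[{"x":0,"y":0,"z":2,"wx":0,"wy":0,"wz":0},{"x":0,"y":0,"z":1,"wx":0,"wy":0,"wz":0},{"x":0,"y":0,"z":1,"wx":0,"wy":0,"wz":0},{"x":0,"y":0,"z":1,"wx":0,"wy":0,"wz":0},{"x":0,"y":0,"z":1,"wx":0,"wy":0,"wz":0}]';python3 st.py
```

```text
time_s: 24.35
ee_pos: [0.4592, 0.386, 0.0611]
tcp_rot: [-3.141, 0.0, 1.883]
force: [-0.0, 0.3, -2.9]
gripper_width: 0.648
finger_force: 25.0
f [-0.01  0.32 -2.87] m [-0.04  0.03  0.02] j6 0.201 pos [459.25 386.01  61.07]
time_s: 24.85
ee_pos: [0.4596, 0.3863, 0.056]
tcp_rot: [3.141, -0.0, 1.883]
force: [0.4, 0.1, -1.0]
gripper_width: 0.648
finger_force: 25.0
f [ 0.43  0.12 -0.99] m [-0.03  0.05  0.08] j6 0.201 pos [459.6  386.25  55.98]
```

```bash
python3 -m pendant '[{"x":0,"y":0,"z":0.7,"wx":0,"wy":0,"wz":0},{"x":0,"y":0,"z":0.7,"wx":0,"wy":0,"wz":0},{"x":0,"y":0,"z":0.7,"wx":0,"wy":0,"wz":0},{"x":0,"y":0,"z":0.7,"wx":0,"wy":0,"wz":0},{"x":0,"y":0,"z":0.7,"wx":0,"wy":0,"wz":0}]';python3 st.py
python3 -m pendant '[{"x":0,"y":0,"z":0.5,"wx":0,"wy":0,"wz":0},{"x":0,"y":0,"z":0.5,"wx":0,"wy":0,"wz":0},{"x":0,"y":0,"z":0.5,"wx":0,"wy":0,"wz":0},{"x":0,"y":0,"z":0,"wx":0,"wy":0,"wz":0},{"x":0,"y":0,"z":0,"wx":0,"wy":0,"wz":0}]';python3 st.py
```

```text
time_s: 25.35
ee_pos: [0.4595, 0.3862, 0.0523]
tcp_rot: [3.142, -0.0, 1.883]
force: [-0.6, -0.2, -3.0]
gripper_width: 0.649
finger_force: 25.0
f [-0.6  -0.2  -2.97] m [-0.08  0.   -0.01] j6 0.201 pos [459.52 386.17  52.31]
time_s: 25.85
ee_pos: [0.4595, 0.3862, 0.0513]
tcp_rot: [3.141, 0.0, 1.883]
force: [-0.9, -1.4, 2.0]
gripper_width: 0.651
finger_force: 25.0
f [-0.88 -1.37  2.04] m [-0.15  0.2  -0.02] j6 0.201 pos [459.47 386.16  51.26]
```

Contact at the expected height (underside 20 mm). Relax the grip, open and rise.

```bash
python3 -m pendant '[{"x":0,"y":0,"z":0.4,"wx":0,"wy":0,"wz":0},{"x":0,"y":0,"z":0,"wx":0,"wy":0,"wz":0},{"x":0,"y":0,"z":0,"wx":0,"wy":0,"wz":0},{"x":0,"y":0,"z":0,"wx":0,"wy":0,"wz":0},{"x":0,"y":0,"z":0,"wx":0,"wy":0,"wz":0}]' 1 4;python3 st.py
python3 -m pendant '[{"x":0,"y":0,"z":0,"wx":0,"wy":0,"wz":0},{"x":0,"y":0,"z":0,"wx":0,"wy":0,"wz":0},{"x":0,"y":0,"z":0,"wx":0,"wy":0,"wz":0},{"x":0,"y":0,"z":0,"wx":0,"wy":0,"wz":0},{"x":0,"y":0,"z":0,"wx":0,"wy":0,"wz":0}]' -0.8;python3 st.py
python3 -m pendant '[{"x":0,"y":0,"z":-5,"wx":0,"wy":0,"wz":0},{"x":0,"y":0,"z":-15,"wx":0,"wy":0,"wz":0},{"x":0,"y":0,"z":-30,"wx":0,"wy":0,"wz":0},{"x":0,"y":0,"z":-40,"wx":0,"wy":0,"wz":0},{"x":0,"y":0,"z":-40,"wx":0,"wy":0,"wz":0}]'
python3 -m pendant '[{"x":0,"y":0,"z":-40,"wx":0,"wy":0,"wz":0},{"x":0,"y":-40,"z":-20,"wx":0,"wy":0,"wz":0},{"x":0,"y":-40,"z":0,"wx":0,"wy":0,"wz":0},{"x":0,"y":0,"z":0,"wx":0,"wy":0,"wz":0},{"x":0,"y":0,"z":0,"wx":0,"wy":0,"wz":0}]'
python3 - <<'E'
from h import *
S,d=r.capture("scene");T,dt=r.capture("top")
np.savez("s3.npz",S=S,T=T)
W=cloud("scene",d);q=W[(abs(W[...,0]-.46)<.035)&(abs(W[...,1]-.386)<.035)&(d>0)];print("worn top z pct",np.percentile(q[:,2],[80,90,95]))
q=W[(abs(W[...,0]-.487)<.03)&(abs(W[...,1]-.302)<.03)&(d>0)];print("fresh top z pct",np.percentile(q[:,2],[80,90,95]))
u,v=map(int,proj("scene",(.473,.345,.06)));a,b=map(int,proj("top",(.473,.345,.06)))
cv2.imwrite("pics/p3.png",np.hstack([crop(S,u,v,40,36,6),crop(T,a,b,26,36,6)]))
E
```

```text
time_s: 26.35
ee_pos: [0.4595, 0.3862, 0.051]
tcp_rot: [3.142, -0.0, 1.883]
force: [-0.9, -0.5, 5.6]
gripper_width: 0.658
finger_force: 4.0
f [-0.9  -0.54  5.61] m [-0.23  0.35 -0.01] j6 0.201 pos [459.48 386.18  50.96]
time_s: 26.85
ee_pos: [0.4596, 0.3861, 0.0503]
tcp_rot: [-3.142, -0.0, 1.883]
force: [1.1, -0.3, 1.2]
gripper_width: 0.893
finger_force: 0.0
f [ 1.06 -0.27  1.23] m [-0.03  0.05 -0.01] j6 0.201 pos [459.56 386.15  50.26]
time_s: 27.35
ee_pos: [0.4593, 0.386, 0.1827]
tcp_rot: [3.141, -0.0, 1.883]
force: [0.8, 0.5, -0.6]
gripper_width: 0.9
finger_force: 0.0
time_s: 27.85
ee_pos: [0.3828, 0.3616, 0.242]
tcp_rot: [3.139, -0.0, 1.884]
force: [0.4, 0.1, 0.6]
gripper_width: 0.897
finger_force: 0.0
worn top z pct [0.34783931 0.35557015 0.35641033]
fresh top z pct [0.08181666 0.08331674 0.0842931 ]
```

View pics/p3.png

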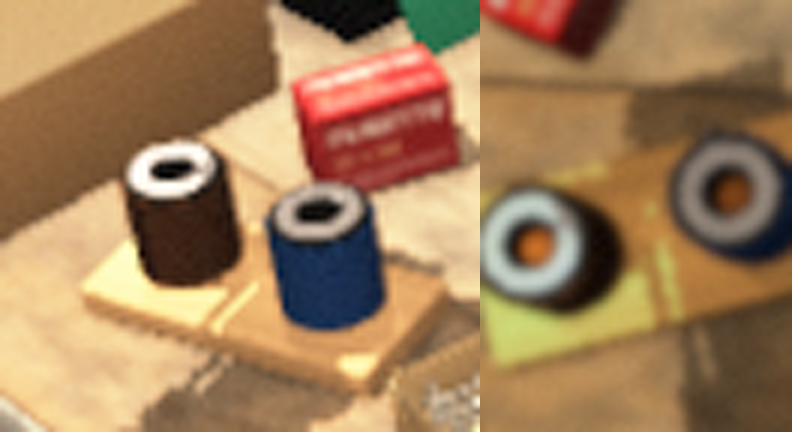

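The brown drum stands upright and fully down on its post (crop (180,210)), level with the undisturbed blue drum (325,255). The gripper is clear. Hand in.

```bash
python3 -c "
from rig import r
print(r.sign_off())"
```

```text
the job is handed in; nothing more can be done
None
```

The job is handed in at about 28 s: the nut was unscrewed clockwise, came off freely and lies in the parts dish, and the worn drum then went onto the empty post, upright and fully down, with the blue drum undisturbed.

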